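Wedge a sash rail tight in the scraping jig

ROBOT

A 6-joint arm with a two-finger parallel gripper is mounted at the origin on the work surface. World frame = base frame: x ahead of the robot, y to its left, z up, the work surface at z = 0. Lengths are in mm, angles in rad, forces in N, time in s.
With the tool pointing down it reaches from about 300 to 775 mm from the base axis. Payload 14.6 kg.
Tool frame: the origin (TCP) lies on the centre line of the jaws, within the pads' length; the fingertips stand 8 mm ahead of it and the grasp point (between the pads) lies 11 mm behind it; z points along the fingers, y is the direction in which the jaws open and shut (so a half turn about z gives the same grasp; the last joint's range is limited). The gripper opens to 94 mm and grips with 3 to 60 N. Pads are 16 mm wide; open, the fingers measure 119 mm over their backs; the gripper's body (75 mm by 177 mm) begins 78 mm behind the grasp point.
Start: joints at [-1.259, 0.3, 1.521, -0, 1.321, -0.067], TCP at [203.386, -511.003, 213.446] pointing down, gripper open.
Joint ranges: [-3.03, 3.03], [-0.79, 2.21], [0.23, 2.52], [-1.04, 4.18], [0, 3.07], [-2.55, 2.55]. Speed limits (rad/s): [2.22, 2.22, 2.57, 3.14, 3.14, 3.14].

INTERFACE

Orientations are given as [roll, pitch, yaw] about the fixed x, y, z axes, in that order (R = Rz(yaw) Ry(pitch) Rx(roll)).
In Python, from cell import read_state, cams, manip gives the robot as it stands.
- The arm moves only by the shell command python3 -m handwheel 'ROWS' [OPENING] [FORCE]. ROWS is JSON, a list of rows, each a list of 4 numbers: the shift along the tool's x, y, z in m, then the turn about the tool's z in degrees. In form: [[dx, dy, dz, turn], ...]. A call has 1 to 5 rows; each row is the pose to reach, as a shift and turn from the pose measured when the call began, along the tool's axes at that moment; what a row does not reach only later rows make up. A row lasts 1/8 s, in which the tool goes at most 62.5 mm and 10.7 degrees, less where a joint would pass 70% of its speed; a pose out of reach is approached as far as the arm can. A call with a gripper value outside its range is refused whole. OPENING is the closure, from 0 (fully open) to 1 (shut), set as the call begins (- or left out, the last holds). The fingers move at their own pace and stop on an object; FORCE is the grip in N (left out, the last holds). Time passes only in rows, so rows that repeat a pose let the fingers close. It gives the time, the measured TCP pose, the force and the opening at its end, in the units of the state.
- read_state(): the state, without advancing time (a new reading comes with each control period).
- cams.camera(name): name is "side" or "top"; returns the picture (400x640x3 uint8, red, green, blue); there is no depth.
- cams.get_calibration(name): a dict with "vertical_fov" (degrees; the focal length in pixels is half the picture's height over the tangent of half this angle, whatever the lens; pixels are square), "cx", "cy" (the principal point, pixels), "R" (3x3) and "t" (3): a world point X has camera coordinates R X + t. Camera axes: x right, y down, z forward; pixel columns grow to the right and rows downward; lengths in mm; the calibration is good to about 2 mm. A picture is of the moment at which its call begins. get_calibration takes no time and is no camera call.
- manip.sign_off(): hands the job in, once; it reports no verdict.
The state is a dict: "clock": time; "joints": joint angles; "qd": joint speeds; "effort": joint torques, N m; "eef_pos": TCP position; "eef_rot": TCP orientation; "wrist_force": force on the tool from outside, world axes, zero at the start; "moment": the same for the moment, N m; "finger_gap": finger opening in mm.
Only numpy, scipy, OpenCV 4.12 (cv2) and the standard library are available. Lean on these libraries where they do the work, as an engineer would, in place of code of your own. Each camera call takes 0.05 s, during which the arm holds its last target. There are 200 camera calls.

TASK

Take the long wooden wedge out of the rack, stand it thin end down in the middle of the gap between the white sash rail and the jig's sloping cheek, and push or tap it down until the rail is clamped tight against the fence; then let go. Push only on the wedge, not on the rail, and stop when it is tight: forced further, it bruises the old rail. Leave the short wedge in the rack.

Things in the scene. Friction and masses are not known exactly. Their poses are not given: they have to be found in the camera images.
- wedge: The long brown wooden wedge, 110 mm long, 30 wide (along its y), 50 g, 8 thick at the thin end, 30 at the head (1 in 5). Origin: middle of the thin end; z points to the head. Flat face at x = +4 mm, parallel to z; its sloping face looks to -x (x = -4 at the thin end, -26 at the head). It stands thin end down, 30 mm deep in a rack slot, +x facing away from the robot within 0.4 rad.
- stub: The short wedge, 40 mm long, same taper and 30 mm width, in the rack's other slot; the two slots are 68 mm apart and either may hold the long one. Origin: middle of its thin end, on the slot floor; z up. Stays where it is.
- rack: Fixed wooden wedge rack, 62 x 130 mm, 40 mm high, with two tapered slots (floor 10 mm above the bench) side by side along its y. Origin: centre of its underside, on the bench.
- jig: Fixed scraping jig: plywood base 150 (x) x 240 (y) x 12 mm. Origin: centre of its underside, on the bench; x faces away from the robot within 0.4 rad. On it, nearer the robot, the sloping cheek, 110 long (centred at y = 0), its top edge between x = -20.5 and -16 mm (differs each time, not measured), its face leaning 1 in 5 to match the wedge. Tops of fence, cheek and rail: 80 mm above the bench.
- fence: Fixed upright board on the jig's base beyond the rail, 30 (x) x 200 (y) x 68 mm; axes as the jig's. Origin: centre of its underside, at x = +50 mm in the jig's frame; the face the rail must be clamped against is at x = -15 mm of its own.
- rail: White sash rail, 36 (x) x 200 (y) x 68 mm high plus a bare tenon at each end, 0.23 kg, loose on edge on the jig's base, 1 to 3 mm short of the fence. Origin: centre of its underside; axes as the jig's. The wedge's flat face goes to its -x side. 5 to 12 N of push slides the rail home, then it climbs 3 to 5 N a mm. 20 N is tight; letting go may ease it, a press of 20 N on the head makes it good; 40 N bruises.

How it is judged:
By the outcome, as a careful person would: the job done as asked, in the order asked, and still so for the second after the job is handed in, with the robot touching nothing.
It also fails if it takes over 64 s, if anything falls off the work surface, if the arm or the gripper's body presses on something with over 40 N, if the wrist force passes 120 N, or if a joint passes its speed limit or range.

## Working session

There is one attempt and no reset: what is moved stays moved. The work goes in short steps, Python scripts to look and compute and a shell command to move; the robot and the scene stay as the last step left them, time stands still between calls to the robot, and variables do not carry over. Pictures are saved under pics/ and viewed, about 8 in all and at most 12, crops included, and the job is handed in when it is done.

```bash
ls; mkdir -p pics
python3 - <<'E'
from cell import read_state, cams, manip
import cv2
s=read_state(); print(s)
for n in("side","top"):
    c=cams.get_calibration(n); print(n,c)
    cv2.imwrite(f"pics/{n}0.png",cams.camera(n)[:,:,::-1])
E
```

```text
pics
{'clock': 0.0, 'joints': array([-1.25862156e+00,  3.00476939e-01,  1.52157137e+00, -2.92656162e-06,
        1.32069292e+00, -6.66087292e-02]), 'qd': array([ 4.19452250e-04, -6.55735833e-05,  2.30494783e-04, -2.26624194e-04,
       -3.82032326e-04,  8.55059211e-04]), 'effort': array([-1.03034567e-03, -5.31807625e+01, -3.52737200e+01,  7.06864544e-02,
        2.42740806e-02, -8.43264411e-05]), 'eef_pos': array([ 203.30049361, -510.77979795,  212.8872272 ]), 'eef_rot': array([-3.14044644e+00, -7.36202016e-05,  3.78784177e-01]), 'wrist_force': array([-0.37847836, -0.03772108, -0.2326076 ]), 'moment': array([0.07492   , 0.02149502, 0.02203636]), 'finger_gap': 94.18582036829984}
side {'vertical_fov': 52.11500724482481, 'cx': 319.64802019778494, 'cy': 202.71225766604454, 'R': array([[ 0.9405683 , -0.3389922 ,  0.02038507],
       [-0.16989194, -0.5216588 , -0.83606748],
       [ 0.29405441,  0.78291531, -0.54824777]]), 't': array([-537.2177945 ,   82.68427984,  731.31624679])}
top {'vertical_fov': 49.95525164358949, 'cx': 327.59125174811595, 'cy': 190.67287099834036, 'R': array([[ 0.00925716, -0.99988884, -0.01168833],
       [-0.99048307, -0.00756362, -0.13742667],
       [ 0.13732298,  0.01284927, -0.99044298]]), 't': array([-85.42285448, 540.05807797, 708.63829762])}
```

View pics/side0.png

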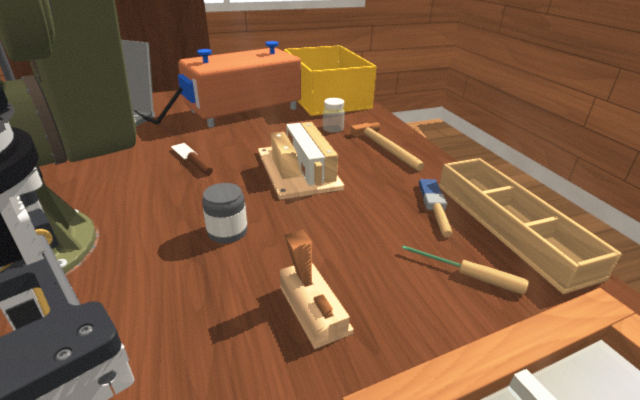

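View pics/top0.png

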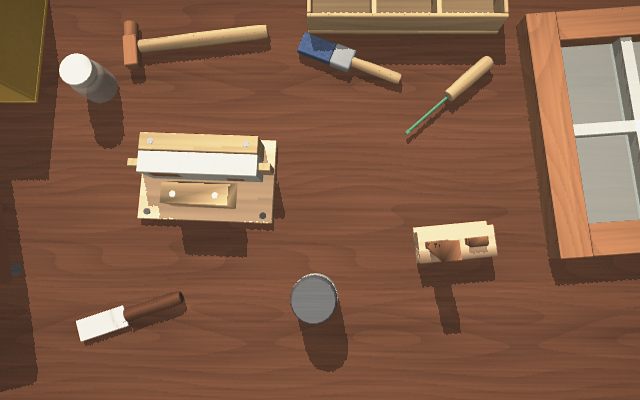

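The side view shows the jig near (300,165) and the rack near (315,300), with the long wedge in its far slot (300,255). In the top view the jig is near (205,180) and the rack near (455,243), with the long wedge in the left (+y) slot. I'll zoom in on both.

```bash
cat > h.py <<'E'
import numpy as np, cv2
from cell import read_state, cams, manip
def cal(n):
    c=cams.get_calibration(n); f=200/np.tan(np.radians(c["vertical_fov"]/2)); return f,c["cx"],c["cy"],np.array(c["R"]),np.array(c["t"])
def ray(n,u,v):
    f,cx,cy,R,t=cal(n); return -R.T@t, R.T@np.array([(u-cx)/f,(v-cy)/f,1])
def atz(n,u,v,z):
    o,d=ray(n,u,v); return o+d*(z-o[2])/d[2]
def proj(n,X):
    f,cx,cy,R,t=cal(n); p=R@np.array(X,float)+t; return np.array([cx+f*p[0]/p[2],cy+f*p[1]/p[2]])
def tri(u1,u2):
    o1,d1=ray("side",*u1);o2,d2=ray("top",*u2)
    s=np.linalg.lstsq(np.c_[d1,-d2],o2-o1,rcond=None)[0]
    a,b=o1+d1*s[0],o2+d2*s[1]; return (a+b)/2,np.linalg.norm(a-b)
def crop(img,x,y,w,h,k):
    c=cv2.resize(img[y:y+h,x:x+w],None,fx=k,fy=k,interpolation=cv2.INTER_CUBIC).copy()
    for i in range(0,w,10): cv2.putText(c,str(x+i),(i*k,8),0,.3,(255,0,255),1); cv2.line(c,(i*k,0),(i*k,4),(255,0,255),1)
    for i in range(0,h,10): cv2.putText(c,str(y+i),(0,i*k+4),0,.3,(255,0,255),1)
    return c
E
python3 - <<'E'
from h import *
t=cv2.imread("pics/top0.png");s=cv2.imread("pics/side0.png")
A=crop(t,125,125,160,100,5)
B=crop(t,405,215,100,55,4);C=crop(s,275,225,80,120,4)
cv2.imwrite("pics/c1.png",A)
cv2.imwrite("pics/c2.png",np.hstack([np.vstack([B,np.zeros((480-B.shape[0],400,3),np.uint8)]),C]))
E
```

```text
(no output)
```

View pics/c1.png

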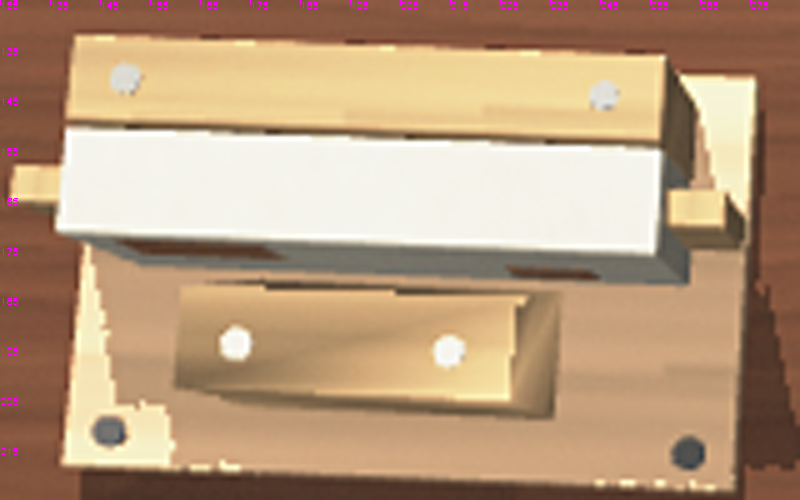

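View pics/c2.png

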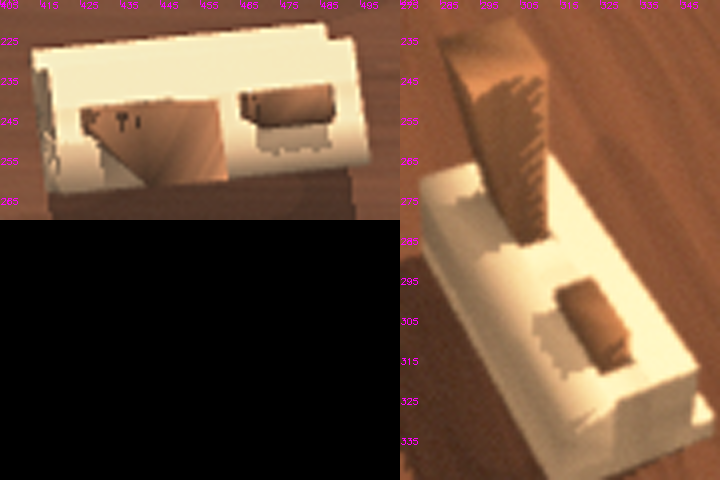

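Top crop readings:
- **Rail top:** far edge (138.2,150.4)–(257.6,155), near edge (136.4,171.2)–(256.4,175.6).
- **Fence top:** (140,132.2), (258.2,136.2).
- **Cheek top edge:** (161,182)–(230.2,184.2).
- **Wedge head:** corners near (462,260), (442.5,261.5), (460,240). In the side view they are about (284.5,235), (304,229), (312,244), (292.5,247).

```bash
cat > m.py <<'E'
from h import *
np.set_printoptions(precision=1,suppress=True)
for n in("top","side"):
    f,cx,cy,R,t=cal(n); print(n,"cam",-R.T@t)
P=dict(fFL=(140,132.2),fFR=(258.2,136.2),fNL=(138.4,149.4),fNR=(257.8,153.8),rFL=(138.2,150.6),rFR=(257.6,155),rNL=(136.4,171.2),rNR=(256.4,175.6),cL=(161,182),cR=(229,184.2))
W={k:atz("top",*v,80) for k,v in P.items()}
for k,v in W.items(): print(k,v)
for a,b in(("fFL","fFR"),("fNL","fNR"),("rFL","rFR"),("rNL","rNR"),("cL","cR")):
    d=W[a]-W[b]; print(a,b,"len %.1f yaw %.3f"%(np.linalg.norm(d),np.arctan2(-d[0],d[1])))
B=dict(FR=(276,140.2),NL=(137.6,218),NR=(272,223))
for k,v in B.items(): print("base",k,atz("top",*v,12))
# wedge head
for k,v in dict(NR=(462,260),NL=(442.5,261.5),FR=(460,240)).items(): print("head top",k,atz("top",*v,120))
for v in((284.5,235),(304.3,228.8),(312,243.7),(292.5,247)): print("head side",v,atz("side",*v,120))
# rack top & stub top (z=50)
for v in((413.3,227.5),(486,221),(493,225),(497,255),(418,263)): print("rack",v,atz("top",*v,40))
for v in((465,238.5),(488,236.5),(488,245),(465,246)): print("stub",v,atz("top",*v,50))
E
python3 m.py
```

```text
top cam [438.4 -90.4 775.1]
side cam [ 304.3 -711.5  481. ]
fFL [631.2 233.7  80. ]
fFR [625.6  35.1  80. ]
fNL [601.8 234.3  80. ]
fNR [595.6  34.8  80. ]
rFL [599.7 234.5  80. ]
rFR [593.6  35.1  80. ]
rNL [564.9 235.1  80. ]
rNR [558.9  36.   80. ]
cL [547.1 193.1  80. ]
cR [544.3  80.6  80. ]
fFL fFR len 198.7 yaw -0.029
fNL fNR len 199.6 yaw -0.031
rFL rFR len 199.5 yaw -0.031
rNL rNR len 199.2 yaw -0.030
cL cR len 112.5 yaw -0.025
base FR [636.6  14.6  12. ]
base NL [492.3 258.7  12. ]
base NR [485.4  17.8  12. ]
head top NR [ 425.7 -284.7  120. ]
head top NL [ 423.2 -255.5  120. ]
head top FR [ 455.5 -282.7  120. ]
head side (284.5, 235) [ 421.4 -259.8  120. ]
head side (304.3, 228.8) [ 452.9 -254.6  120. ]
head side (312, 243.7) [ 452.4 -290.8  120. ]
head side (292.5, 247) [ 424.5 -289.2  120. ]
rack (413.3, 227.5) [ 478.1 -227.6   40. ]
rack (486, 221) [ 490.2 -351.4   40. ]
rack (493, 225) [ 483.5 -363.    40. ]
rack (497, 255) [ 433.  -367.5   40. ]
rack (418, 263) [ 418.4 -234.4   40. ]
stub (465, 238.5) [ 459.9 -311.7   50. ]
stub (488, 236.5) [ 463.6 -350.1   50. ]
stub (488, 245) [ 449.5 -349.5   50. ]
stub (465, 246) [ 447.5 -311.2   50. ]
```

Sizes agree: rail 199.5 mm, fence 199 mm, head about 30 mm. Jig yaw is about -0.03, gap centre (554,136), gap about 16 mm. Wedge yaw is about 0.10 and the grip centre about (440.5,-272). I'll move above it now.

```bash
python3 -m handwheel '[[0.062,-0.027,0,8],[0.124,-0.054,0,16],[0.185,-0.080,0,16],[0.247,-0.107,0,16],[0.309,-0.134,0,16]]' 0 ; python3 -m handwheel '[[0,0,0,0],[0,0,0,0]]'
```

```text
clock: 0.72
eef_pos: [424.8, -287.7, 213.1]
eef_rot: [-3.141, 0.0, 0.099]
wrist_force: [-0.2, -1.0, -0.0]
finger_gap: 93.9
clock: 0.98
eef_pos: [424.5, -287.7, 212.8]
eef_rot: [-3.14, 0.001, 0.1]
wrist_force: [-0.2, -0.2, 0.2]
finger_gap: 94.0
```

```bash
python3 -m handwheel '[[0.0175,-0.014,0,0],[0.0175,-0.014,0.04,0],[0.0175,-0.014,0.075,0],[0.0175,-0.014,0.075,0]]' 0
python3 - <<'E'
from h import *
t=cams.camera("top")[:,:,::-1];s=cams.camera("side")[:,:,::-1]
cv2.imwrite("pics/a.png",np.hstack([cv2.resize(s[150:350,200:400],None,fx=2,fy=2),cv2.resize(t[150:350,350:550],None,fx=2,fy=2)]))
E
```

```text
clock: 1.48
eef_pos: [438.7, -272.4, 135.9]
eef_rot: [-3.137, 0.004, 0.098]
wrist_force: [0.6, 0.1, -0.0]
finger_gap: 94.5
```

View pics/a.png

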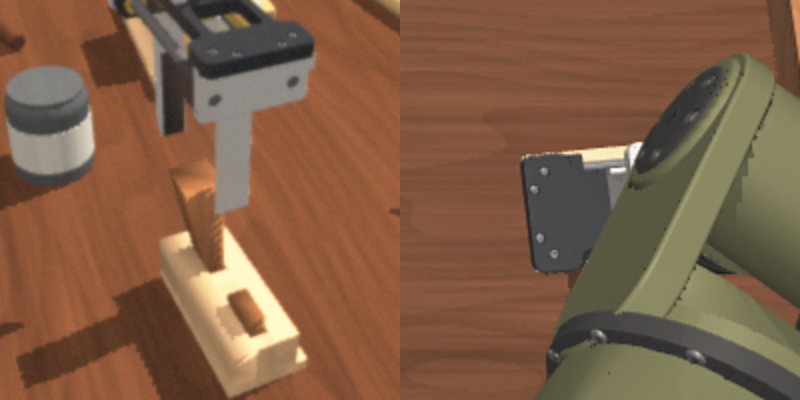

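The side view shows the two fingers either side of the wedge, with the stub clear below the near finger. Next I descend and close.

```bash
python3 -m handwheel '[[0.001,0,0.02,0],[0.0015,0,0.040,0],[0.0015,0,0.047,0],[0.0015,0,0.047,0]]' 0; python3 -m handwheel '[[0,0,0,0],[0,0,0,0],[0,0,0,0],[0,0,0,0],[0,0,0,0]]' 1 45;  python3 -m handwheel '[[0,0,0,0],[0,0,0,0],[0,0,0,0]]' 1 45
```

```text
clock: 2.08
eef_pos: [441.9, -273.3, 92.8]
eef_rot: [-3.142, -0.0, 0.098]
wrist_force: [0.1, 0.4, -0.1]
finger_gap: 94.2
clock: 2.7
eef_pos: [442.0, -273.3, 92.8]
eef_rot: [-3.141, -0.0, 0.098]
wrist_force: [-0.1, 0.3, 0.4]
finger_gap: 47.5
clock: 3.08
eef_pos: [441.9, -272.9, 92.7]
eef_rot: [-3.141, -0.0, 0.098]
wrist_force: [-0.1, 3.1, 0.5]
finger_gap: 29.9
```

```bash
python3 -m handwheel '[[0,0,0,0],[0,0,-0.01,0],[0,0,-0.03,0],[0,0,-0.07,0],[0,0,-0.11,0]]' 1 45; python3 -m handwheel '[[0,0,-0.01,0],[0,0,-0.01,0]]';  python3 - <<'E'
from h import *
s=cams.camera("side")[:,:,::-1]
cv2.imwrite("pics/b.png",crop(s,240,100,120,120,5))
print(read_state()["eef_pos"],read_state()["wrist_force"])
E
```

```text
clock: 3.7
eef_pos: [441.8, -273.2, 204.6]
eef_rot: [-3.141, -0.0, 0.098]
wrist_force: [-0.1, -0.9, -0.7]
finger_gap: 29.7
clock: 3.95
eef_pos: [441.7, -273.3, 214.7]
eef_rot: [3.141, -0.001, 0.098]
wrist_force: [-0.2, -0.1, -0.8]
finger_gap: 29.8
[ 441.44858933 -273.08899144  213.73790499] [-0.55838426  0.11891819 -0.53071722]
```

View pics/b.png

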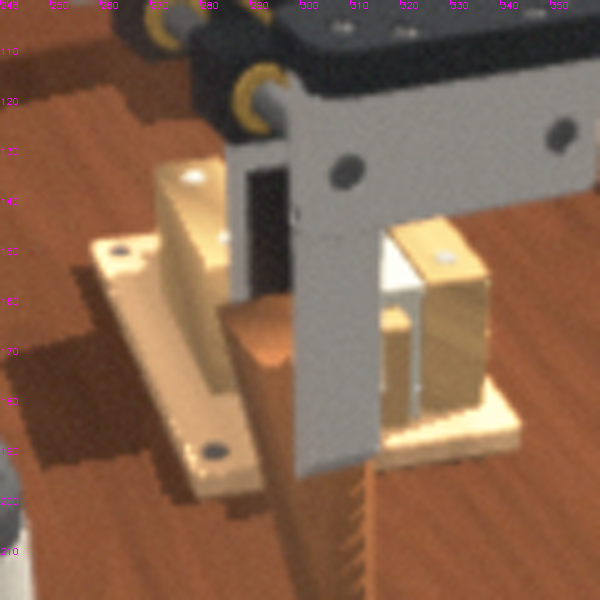

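Side crop: the wedge is off the rack and hangs upright in the jaws. Its flat-face right edge is at about (314.4,210). I'll compute where that face lies in the tool frame.

```bash
cat > e.py <<'E'
from h import *
def inwedge(u,v,p,yaw,n="side",yy=15):
    # ray with plane tool-y = yy (world -y side)
    X=np.array([np.cos(yaw),np.sin(yaw),0]);Y=np.array([np.sin(yaw),-np.cos(yaw),0])
    o,d=ray(n,u,v); s=(yy-Y@(o-p))/(Y@d); q=o+s*d; return X@(q-p),q[2]-p[2]
E
python3 - <<'E'
from e import *
s=cams.camera("side")[:,:,::-1]; cv2.imwrite("pics/b2.png",s)
p=np.array([441.4,-273.1,213.7])
for u,v in((314.2,198),(314.4,205),(314.4,210),(314.4,217),(284,162)): print(u,v,inwedge(u,v,p,.098))
# expected tip corner pix
X=np.array([np.cos(.098),np.sin(.098),0]);Y=np.array([np.sin(.098),-np.cos(.098),0])
for x,z in((11.8,-82.8),(3.8,-82.8)): print(proj("side",p+x*X+15*Y+[0,0,z]))
c=crop(s,285,195,40,60,8); cv2.imwrite("pics/b3.png",c)
E
```

```text
314.2 198 (np.float64(13.263764216504383), np.float64(-21.196767925936626))
314.4 205 (np.float64(13.71578188074314), np.float64(-32.31721554985131))
314.4 210 (np.float64(13.834132669986388), np.float64(-40.36313759705229))
314.4 217 (np.float64(14.003132375033347), np.float64(-51.852359270198576))
284 162 (np.float64(-27.218263628254313), np.float64(40.04752423033199))
[312.66447954 235.55435838]
[307.40530075 236.99911953]
```

View pics/b3.png

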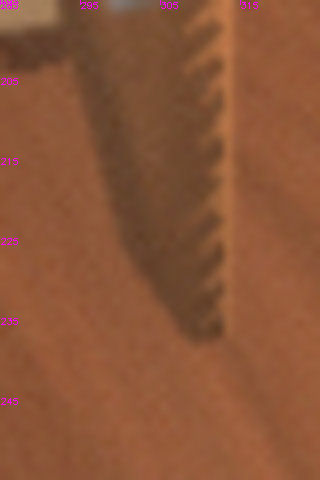

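The tip ends at about (312.8,237) against a predicted (312.7,235.6). So the flat face lies at tool x of about 12–13.5 and the tip about 83 mm below the TCP. Now I carry it to the jig.

```bash
python3 -m handwheel '[[0.015,-0.040,-0.01,0],[0.032,-0.090,-0.01,2],[0.050,-0.140,-0.01,4],[0.068,-0.190,-0.01,6],[0.086,-0.240,-0.01,7.3]]' 1 45; python3 -m handwheel '[[0,0,0,0]]'
```

```text
clock: 4.68
eef_pos: [503.2, -24.0, 222.1]
eef_rot: [-3.14, 0.003, -0.03]
wrist_force: [-0.0, 0.5, 0.1]
finger_gap: 29.7
clock: 4.8
eef_pos: [503.1, -21.3, 220.7]
eef_rot: [-3.14, 0.006, -0.027]
wrist_force: [0.8, -1.1, -1.1]
finger_gap: 29.7
```

```bash
python3 -m handwheel '[[0.012,-0.050,0,0],[0.025,-0.105,0,0],[0.037,-0.145,0.01,0],[0.037,-0.159,0.02,0],[0.037,-0.159,0.04,0]]' 1 45; python3 -m handwheel '[[0,0,0,0],[0,0,0,0]]'
python3 - <<'E'
from h import *
s=cams.camera("side")[:,:,::-1];t=cams.camera("top")[:,:,::-1]
cv2.imwrite("pics/d_s.png",s);cv2.imwrite("pics/d_t.png",t)
r=read_state();print(r["eef_pos"],r["eef_rot"],r["wrist_force"])
cv2.imwrite("pics/d.png",crop(s,255,110,90,90,6))
E
```

```text
clock: 5.42
eef_pos: [544.0, 136.4, 179.7]
eef_rot: [-3.14, 0.006, -0.026]
wrist_force: [0.2, -1.1, -0.5]
finger_gap: 29.6
clock: 5.68
eef_pos: [544.0, 135.5, 180.0]
eef_rot: [-3.14, 0.006, -0.027]
wrist_force: [-0.2, 0.0, 0.4]
finger_gap: 30.0
[544.25269195 135.8483006  180.42470546] [-3.13998004  0.00508828 -0.02683452] [-0.26321248  1.20479446 -0.43079206]
```

View pics/d.png

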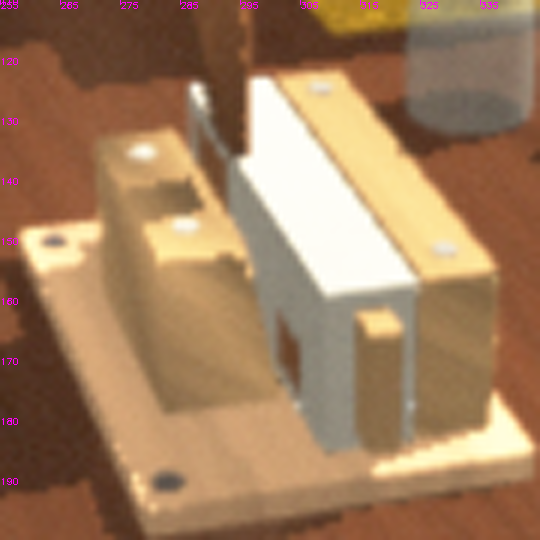

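The side view shows the wedge tip at about (295,136), over the gap by eye. Rail near-top corner (310,159.5), cheek near-top corner about (296,151).

Run:
```python
from e import *
np.set_printoptions(precision=1,suppress=True)
for v in((310,159.5),(324.7,157.2),(337.5,155.5),(286.8,124),(301.5,122),(283.5,131.8),(296,150.5)): print("side z80",v,atz("side",*v,80))
p=np.array([544.1,135.9,180.2]);yaw=-.027
for v in((296.3,134),(296.3,125),(295,136.3),(290.5,134)): print(v,inwedge(*v,p,yaw))
for x,z in((13,-83),(5,-83)): print(x,z,proj("side",p+x*np.array([1,yaw,0])+15*np.array([yaw,-1,0])+[0,0,z]))
```

```text
side z80 (310, 159.5) [556.7  25.4  80. ]
side z80 (324.7, 157.2) [590.4  26.   80. ]
side z80 (337.5, 155.5) [619.8  25.2  80. ]
side z80 (286.8, 124) [563.3 227.2  80. ]
side z80 (301.5, 122) [602.7 228.9  80. ]
side z80 (283.5, 131.8) [542.3 182.7  80. ]
side z80 (296, 150.5) [541.   75.7  80. ]
(296.3, 134) (np.float64(12.044238334742289), np.float64(-81.58033949545194))
(296.3, 125) (np.float64(12.291358819682026), np.float64(-59.724605894194156))
(295, 136.3) (np.float64(8.897587178868095), np.float64(-86.88514122295459))
(290.5, 134) (np.float64(-1.6108792930046516), np.float64(-79.96325994439485))
13 -83 [296.7 134.5]
5 -83 [293.3 134.9]
```

Clearance is 3–5 mm to the rail and 2–6 mm to the cheek. I'll descend with a small +x shift, watching force.

```bash
python3 -m handwheel '[[0.001,0,0.01,0],[0.0015,0,0.02,0],[0.002,0,0.03,0],[0.002,0,0.035,0],[0.002,0,0.035,0]]' 1 50;python3 -m handwheel '[[0,0,0.003,0],[0,0,0.006,0],[0,0,0.006,0]]'
```

```text
clock: 6.4
eef_pos: [545.9, 135.9, 145.0]
eef_rot: [-3.14, 0.006, -0.027]
wrist_force: [-0.4, -1.2, 0.1]
finger_gap: 29.6
clock: 6.78
eef_pos: [545.8, 135.8, 138.8]
eef_rot: [-3.14, 0.006, -0.027]
wrist_force: [0.2, 0.1, -1.1]
finger_gap: 29.7
```

```bash
python3 -m handwheel '[[0.0003,0,0.003,0],[0.0006,0,0.006,0],[0.0006,0,0.006,0]]';python3 -m handwheel '[[0.0005,0,0.003,0],[0.001,0,0.006,0],[0.001,0,0.006,0]]'
```

```text
clock: 7.15
eef_pos: [546.3, 135.8, 132.5]
eef_rot: [-3.14, 0.007, -0.027]
wrist_force: [-0.6, -0.0, -1.0]
finger_gap: 30.1
clock: 7.52
eef_pos: [547.1, 135.8, 126.2]
eef_rot: [-3.14, 0.007, -0.027]
wrist_force: [-0.1, -0.3, -0.4]
finger_gap: 29.8
```

```bash
python3 -m handwheel '[[0.0004,0,0.002,0],[0.0008,0,0.004,0],[0.0008,0,0.004,0]]';python3 -m handwheel '[[0.0004,0,0.002,0],[0.0008,0,0.004,0],[0.0008,0,0.004,0]]'
```

```text
clock: 7.9
eef_pos: [547.8, 135.7, 121.9]
eef_rot: [-3.14, 0.008, -0.027]
wrist_force: [-0.1, 0.2, 0.1]
finger_gap: 29.5
clock: 8.28
eef_pos: [548.5, 135.8, 117.7]
eef_rot: [-3.14, 0.008, -0.027]
wrist_force: [-1.0, 0.9, -0.5]
finger_gap: 29.9
```

```bash
python3 -m handwheel '[[0.0004,0,0.002,0],[0.0006,0,0.003,0],[0.0006,0,0.003,0]]';python3 -m handwheel '[[0.0004,0,0.002,0],[0.0006,0,0.003,0],[0.0006,0,0.003,0]]'
```

```text
clock: 8.65
eef_pos: [549.2, 135.8, 114.7]
eef_rot: [-3.14, 0.008, -0.027]
wrist_force: [-0.8, 1.3, 0.8]
finger_gap: 29.9
clock: 9.02
eef_pos: [549.8, 135.7, 111.7]
eef_rot: [-3.14, 0.007, -0.027]
wrist_force: [-1.1, 0.3, 3.3]
finger_gap: 29.7
```

Contact is beginning (fz 3.3 N). Smaller steps now.

```bash
python3 -m handwheel '[[0.0002,0,0.001,0],[0.0004,0,0.002,0],[0.0004,0,0.002,0]]';python3 -m handwheel '[[0.0002,0,0.001,0],[0.0004,0,0.002,0],[0.0004,0,0.002,0]]'
```

```text
clock: 9.4
eef_pos: [550.3, 135.9, 110.2]
eef_rot: [-3.14, 0.007, -0.027]
wrist_force: [-2.2, 0.5, 8.7]
finger_gap: 29.9
clock: 9.78
eef_pos: [550.5, 136.0, 109.9]
eef_rot: [-3.14, 0.007, -0.027]
wrist_force: [-12.0, -1.1, 23.5]
finger_gap: 29.9
```

Run:
```python
from h import *
s=cams.camera("side")[:,:,::-1];cv2.imwrite("pics/f_s.png",s)
cv2.imwrite("pics/f_t.png",cams.camera("top")[:,:,::-1])
r=read_state();print(r["eef_pos"],r["eef_rot"],r["wrist_force"],r["moment"])
cv2.imwrite("pics/f.png",crop(s,255,90,95,100,6))
```

```text
[550.56916318 136.01418838 109.95276315] [-3.13963639  0.00685277 -0.02709685] [-11.00955799  -0.09312876  22.810443  ] [-0.13737144  2.83844292 -0.07655782]
```

View pics/f.png

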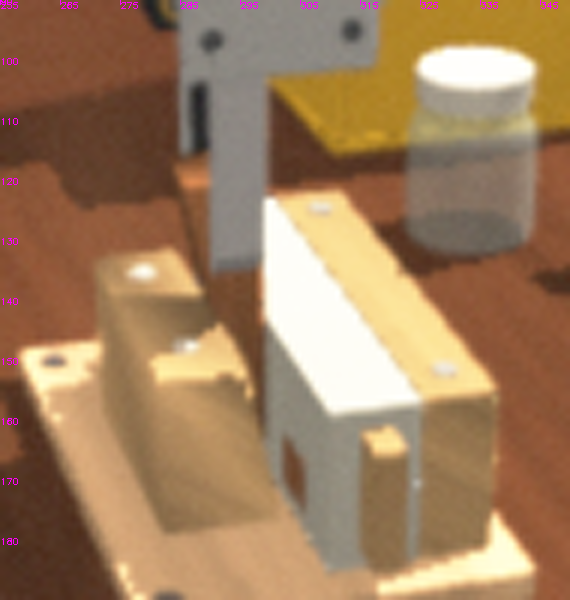

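The rail now sits against the fence (its corner has shifted about 0.5 px, or 1.2 mm), but part of the load is lateral through the gripper (fx -11). I'll ease that off, then release and press only on the head.

```bash
python3 -m handwheel '[[-0.0005,0,0,0],[-0.0005,0,0,0]]';python3 -m handwheel '[[-0.0005,0,0,0],[-0.0005,0,0,0]]'
```

```text
clock: 10.12
eef_pos: [550.4, 136.0, 110.0]
eef_rot: [-3.139, 0.006, -0.027]
wrist_force: [3.3, 0.2, 2.4]
finger_gap: 29.7
clock: 10.38
eef_pos: [550.4, 136.0, 110.0]
eef_rot: [-3.139, 0.005, -0.027]
wrist_force: [6.7, 0.2, 1.0]
finger_gap: 29.5
```

```bash
python3 -m handwheel '[[0.0002,0,0.001,0],[0.0002,0,0.0015,0],[0.0002,0,0.0015,0]]';python3 -m handwheel '[[0.0001,0,0.002,0],[0.0001,0,0.002,0],[0.0001,0,0.002,0]]'
```

```text
clock: 10.75
eef_pos: [550.5, 136.0, 109.9]
eef_rot: [-3.139, 0.005, -0.027]
wrist_force: [-6.6, -1.4, 19.5]
finger_gap: 29.6
clock: 11.12
eef_pos: [550.6, 136.1, 109.9]
eef_rot: [-3.139, 0.004, -0.027]
wrist_force: [-10.3, -2.4, 25.6]
finger_gap: 29.7
```

It holds at about 25 N without moving. Now release, rise, close the fingers and press on the head.

```bash
python3 -m handwheel '[[0,0,0,0],[0,0,0,0]]'; python3 -m handwheel '[[0,0,0,0],[0,0,0,0],[0,0,0,0],[0,0,0,0]]' 0.4; python3 -m handwheel '[[0,0,0,0],[0,0,-0.02,0],[0,0,-0.05,0],[0,0,-0.07,0],[0,0,-0.07,0]]' 0.4;  python3 - <<'E'
from h import *
s=cams.camera("side")[:,:,::-1];cv2.imwrite("pics/g_s.png",s)
r=read_state();print(r["clock"],r["eef_pos"],r["wrist_force"],r["finger_gap"])
cv2.imwrite("pics/g.png",crop(s,255,80,95,110,5))
E
```

```text
clock: 11.38
eef_pos: [550.5, 136.1, 109.9]
eef_rot: [-3.139, 0.004, -0.027]
wrist_force: [-0.1, 0.5, 5.7]
finger_gap: 29.6
clock: 11.88
eef_pos: [550.5, 136.0, 109.8]
eef_rot: [-3.139, 0.005, -0.027]
wrist_force: [0.3, -0.7, -0.1]
finger_gap: 56.8
clock: 12.5
eef_pos: [551.3, 136.0, 181.0]
eef_rot: [-3.139, 0.002, -0.027]
wrist_force: [0.4, -0.2, -1.1]
finger_gap: 56.3
12.55 [550.8107236  135.8327286  179.67211285] [ 0.53495077 -0.30898345 -0.0746504 ] 56.31205534734049
```

View pics/g.png

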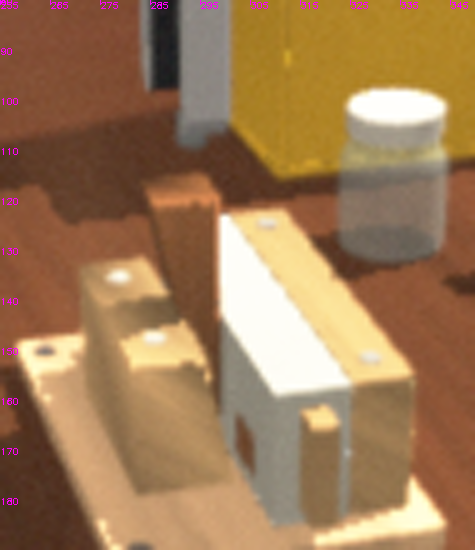

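The wedge stands upright on its own in the gap, head at about z 137, and the rail is against the fence with no visible gap. Now close the fingers and press the head.

```bash
python3 -m handwheel '[[0,0,0,0],[0,0,0,0],[0,0,0,0],[0,0,0,0],[0,0,0,0]]' 1 30; python3 -m handwheel '[[0,0,0.01,0],[0,0,0.02,0],[0,0,0.03,0],[0,0,0.031,0],[0,0,0.031,0]]'; python3 -m handwheel '[[0,0,0.002,0],[0,0,0.003,0],[0,0,0.003,0]]'
```

```text
clock: 13.18
eef_pos: [550.8, 135.9, 179.6]
eef_rot: [-3.139, 0.004, -0.027]
wrist_force: [0.1, -0.6, 0.6]
finger_gap: 9.9
clock: 13.8
eef_pos: [550.8, 135.9, 148.7]
eef_rot: [-3.139, 0.004, -0.027]
wrist_force: [-0.2, -0.4, 0.7]
finger_gap: 0.4
clock: 14.18
eef_pos: [550.8, 136.0, 145.7]
eef_rot: [-3.139, 0.004, -0.027]
wrist_force: [0.4, 0.0, -0.0]
finger_gap: 0.3
```

```bash
for i in 1 ; do python3 -m handwheel '[[0,0,0.0008,0],[0,0,0.0008,0],[0,0,0.0008,0]]'; python3 -m handwheel '[[0,0,0.0008,0],[0,0,0.0008,0],[0,0,0.0008,0]]'; done
```

```text
clock: 14.55
eef_pos: [550.8, 136.0, 145.6]
eef_rot: [-3.139, 0.003, -0.027]
wrist_force: [-2.6, -0.5, 6.2]
finger_gap: 0.6
clock: 14.92
eef_pos: [550.9, 136.0, 145.5]
eef_rot: [-3.139, 0.003, -0.027]
wrist_force: [-3.3, -0.6, 7.5]
finger_gap: 0.8
```

```bash
python3 -m handwheel '[[0,0,0.001,0],[0,0,0.0018,0],[0,0,0.0018,0]]'; python3 -m handwheel '[[0,0,0.0020,0],[0,0,0.0023,0],[0,0,0.0023,0]]'
```

```text
clock: 15.3
eef_pos: [551.0, 136.0, 145.5]
eef_rot: [-3.139, 0.002, -0.027]
wrist_force: [-8.0, -2.0, 16.5]
finger_gap: 0.5
clock: 15.68
eef_pos: [551.0, 136.0, 145.5]
eef_rot: [-3.139, 0.0, -0.027]
wrist_force: [-10.2, -1.8, 21.9]
finger_gap: 0.5
```

The press reached 22 N but with 10 N of side drag. I'll back off and press again with x compensated, so the push is truly vertical.

```bash
python3 -m handwheel '[[0,0,-0.003,0],[-0.0008,0,-0.003,0]]'; python3 -m handwheel '[[0,0,0.003,0],[-0.0004,0,0.004,0],[-0.0006,0,0.0045,0],[-0.0006,0,0.0045,0]]'
```

```text
clock: 15.92
eef_pos: [550.3, 136.1, 148.7]
eef_rot: [-3.138, -0.0, -0.027]
wrist_force: [0.1, 0.4, -0.0]
finger_gap: 0.8
clock: 16.42
eef_pos: [550.4, 136.1, 145.5]
eef_rot: [-3.138, -0.002, -0.027]
wrist_force: [-3.1, -1.5, 14.6]
finger_gap: 0.6
```

```bash
python3 -m handwheel '[[-0.0004,0,0.0018,0],[-0.0006,0,0.0023,0],[-0.0006,0,0.0025,0],[-0.0006,0,0.0025,0]]'; python3 -m handwheel '[[-0.0005,0,0.0026,0],[-0.0005,0,0.0026,0],[-0.0005,0,0.0026,0]]'
```

```text
clock: 16.92
eef_pos: [550.5, 136.2, 145.4]
eef_rot: [-3.138, -0.005, -0.027]
wrist_force: [-7.7, -2.0, 25.2]
finger_gap: 0.2
clock: 17.3
eef_pos: [550.5, 136.1, 145.4]
eef_rot: [-3.137, -0.008, -0.027]
wrist_force: [-10.5, -2.9, 27.8]
finger_gap: 0.3
```

The wedge holds a 28 N press on its head without moving (z 145.4). That is tight, so I stop here, retreat, and check the rail–fence contact.

```bash
python3 -m handwheel '[[0,0,-0.003,0],[0,0,-0.03,0],[0,0,-0.09,0],[-0.03,0,-0.12,0],[-0.07,0.04,-0.13,0]]'; python3 -m handwheel '[[-0.04,0.06,0,0],[-0.07,0.12,0,0],[-0.09,0.18,0,0],[-0.09,0.23,0,0],[-0.09,0.23,0,0]]';  python3 - <<'E'
from h import *
s=cams.camera("side")[:,:,::-1];t=cams.camera("top")[:,:,::-1]
cv2.imwrite("pics/z_s.png",s);cv2.imwrite("pics/z_t.png",t)
cv2.imwrite("pics/z.png",crop(t,125,125,160,100,5))
a=crop(s,255,90,95,110,4);b=crop(cv2.imread("pics/side0.png"),255,90,95,110,4);cv2.imwrite("pics/z2.png",np.hstack([b,a]))
E
```

```text
clock: 17.92
eef_pos: [478.1, 98.2, 275.7]
eef_rot: [-3.137, -0.01, -0.025]
wrist_force: [0.4, -1.4, -0.1]
finger_gap: 0.6
clock: 18.55
eef_pos: [381.6, -132.6, 273.4]
eef_rot: [-3.137, -0.009, -0.031]
wrist_force: [0.0, 1.0, -0.2]
finger_gap: 0.5
```

View pics/z.png

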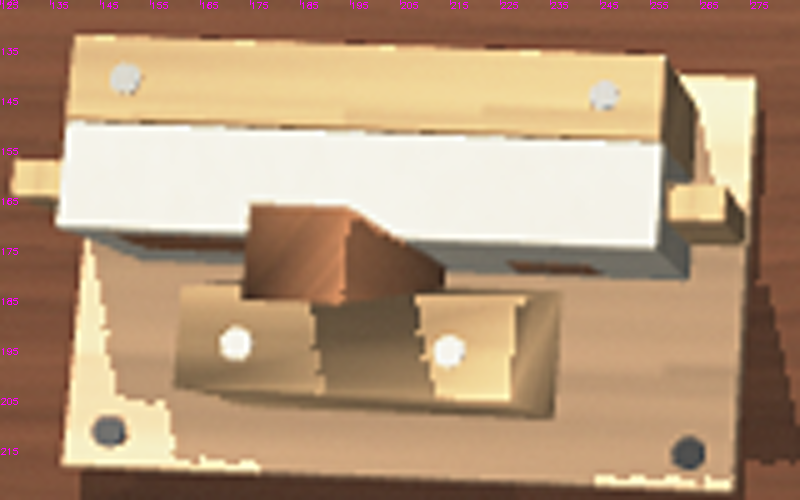

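The top view shows the rail shifted about 1.5 mm: its near edge went from crop row 253 to 248 on the right and from 231 to 227 on the left. It lies flush along the fence. The wedge stands in the gap at mid-length, the arm is clear, so I hand in.

```bash
python3 -c "
from cell import manip,read_state
print(read_state()['wrist_force']);print(manip.sign_off())"
```

```text
[-0.02637049 -0.2945783  -0.3098265 ]
the job is handed in; nothing more can be done
None
```

I took the long wedge from the rack, stood it thin end down in the middle of the gap and pushed it in until the rail was tight against the fence. I then let go, pressed the head with closed fingertips and handed in at about 18.7 s with the arm clear.

- **Rail:** the last top view shows it moved about 1.5 mm and flush with the fence along its whole length.
- **Tightness:** the wedge took 25.6 N in the grip and a final 28 N press on the head, sinking only about 0.2 mm. That is above the 20 N for tight and below the 40 N that bruises.
- **Short wedge:** I did not touch it and left it in the rack; I took no close-up of it at the end.

**What did not agree:**
- The force climbed much faster near the end, by about 12 N within 0.3 mm, than the stated 3–5 N per mm. The arm was also pushing sideways by 10–12 N at the time.
- The final press still carried about 10 N of sideways drag, so the clamp force is inferred from these readings, not measured.
- The two cameras differed by about 2–4 mm on the jig, so I found the final fit by force.

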